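# Dispense one lens blank and slide it in with its partner

## Robot

A 7-joint arm with a two-finger parallel gripper is mounted at the origin on the work surface. World frame = base frame: x ahead of the robot, y to its left, z up, the work surface at z = 0. Lengths are in m, angles in degrees, forces in N, time in s.
With the tool pointing down it reaches from about 0.35 to 0.775 m from the base axis. Payload 3.1 kg.
Tool frame: the origin (TCP) lies on the centre line of the jaws, within the pads' length; the fingertips stand 17 mm ahead of it and the grasp point (between the pads) lies 2 mm behind it (robot.tip_reach is the distance from the TCP to the fingertips, in m); z points along the fingers, y is the line along which they close (so a half turn about z gives the same grasp; the last joint's range is limited). The gripper opens to 85 mm and grips with 20 to 120 N. Pads are 22 mm wide; open, the fingers measure 114 mm over their backs; the gripper's body (76 mm by 85 mm) begins 54 mm behind the grasp point. The pads swing forward as they close: fully open they stand 13 mm farther back than shut.
Start: joints at [-73.436, 17.813, 0.802, 86.603, -0.252, 75.585, -1.558], TCP at [0.179, 0.52, 0.211] pointing down, gripper open.
Joint ranges: [-154.91, 154.91], [-16.99, 109.72], [-72.82, 74.43], [7.12, 147.25], [-82.49, 262.49], [11.32, 116.49], [-174.64, 174.64]. Speed limits (degrees/s): [159.86, 159.86, 180, 180, 180, 180, 180].

## Interface

Orientations are given as [roll, pitch, yaw] about the fixed x, y, z axes, in that order (R = Rz(yaw) Ry(pitch) Rx(roll)).
In Python, from station import robot, fingers, vision, workorder, recognise gives the robot as it stands. Calls block until the motion is done:
- robot.move_to(position, orientation): joint-space move of the TCP to a pose.
- robot.line_to(position, orientation=None, velocity=0.15, f_stop=None): straight line of the TCP; orientation=None keeps the orientation; velocity is the mean speed in m/s. With f_stop (N) it stops when the force on the tool has changed by that much, and returns True; else False.
- robot.move_j(angles): joint-space move.
- fingers.gripper_to(opening, force=None): opening from 0.0 (shut) to 1.0 (fully open); force is the grip in N (None keeps the last); returns when the fingers have stopped.
- robot.pause(seconds).
- robot.inverse_kinematics(position, orientation): joint angles nearest the present ones, or None.
- vision.grab_frame(name): name is "scene" or "side" or "wrist"; returns the picture (384x512x3 uint8, red, green, blue); there is no depth.
- vision.calibration(name): a dict with "mtx" (3x3 intrinsics, pixels), "k1" (the pictures are not rectified: a ray, as slopes to the right and down, at radius r is drawn at 1 + k1 r^2 times it, then the intrinsics apply), "extrinsics" (4x4, takes a point from world to camera coordinates); the wrist camera has in their place "T_tool_cam" (4x4, takes a point from camera to tool coordinates, whose origin is the TCP and whose axes are the flange's). Camera axes: x right, y up, looking along -z (the intrinsics and any distortion apply to the point x, -y, -z); pixel columns grow to the right and rows downward; lengths in m; the calibration is good to about 2 mm. A picture is of the moment at which its call begins: read the wrist's pose just before it. calibration takes no time and is no camera call.
A pose or a line that the arm cannot do raises robot.PlanningError and nothing moves.
- workorder.close_job(): hands the job in; it is judged then, once.
Trained networks look in the newest picture that a camera, given by its name, has taken for a name from the list of things; names that differ only in an ending like _2 or _b are one class to them, and where a whole thing is asked for, a point or a joint stands for the part that bears it (a point fixed in the world has none). Each returns a list of dicts, best first, with "p" (0 to 1); they miss things now and then, are a little off and sometimes report something else, mostly with a low value. They report only what shows in the picture. A call takes as long as a camera call. They do not tell look-alikes from the thing itself.
- recognise(label, camera): "rect" ([centre column, centre row, width, height] in pixels, round what is visible of it).
Readings, each from a call of its own:
- robot.current_time_s(): time.
- robot.current_joint_positions(): joint angles.
- robot.current_dq(): joint speeds.
- robot.current_joint_torque(): joint torques, N m.
- robot.current_tool_pos(): TCP position.
- robot.current_eef_rot(): TCP orientation.
- robot.current_contact_force(): force on the tool from outside, world axes, zero at the start.
- robot.current_torque(): the same for the moment, N m.
- robot.current_finger_gap(): opening from 0.0 (shut) to 1.0 (fully open).
- robot.current_gripper_force(): force on a finger pad.
Only numpy, scipy, OpenCV 4.12 (cv2) and the standard library are available. Lean on these libraries where they do the work, as an engineer would, in place of code of your own. Each camera call takes 0.05 s, during which the arm holds its last target. There are 200 camera calls.

## Task

Press the plunger of the lens-blank dispenser all the way down once and let it spring back, so that just one blank comes out onto the bench. Then push that blank along the bench with the fingertips, never picking it up, until all of it is inside the three-sided tray that already holds a lens blank (the other tray holds a tin). Leave the tin, the bottle and the spectacles where they are; nudging the partner blank within its tray is fine.

Things in the scene. Friction and masses are not known exactly. Their poses are not given: they have to be found in the camera images.
- dispenser: Dispenser bolted to the bench. Origin: bench level, on the axis of its upright square aluminium magazine (61 x 61 mm, 58 mm high, open top, slotted front showing a stack of four blanks). Front face with a 14 mm high gate at its own x = -30 mm; blanks leave along its -x, roughly towards the robot. Green linkage housing behind: 61 mm wide, 48 mm high, x = 30 to 108 mm
- exit (a point): Point on the bench 70 mm in front of the magazine axis (dispenser's own x = -70 mm, y = 0): about where the blank's centre lies after one full press (a fast press may send it a centimetre or two further). A hidden flat pusher slides the lowest blank over the bench, out through the gate to here, and draws back as the plunger rises
- plunger (a joint): Plunger travel in m: 0 = up (sprung), 0.032 = fully down. It moves straight down and needs about 3 N to start and 7 to 10 N at the bottom, springs back up when released. The blank is fully out of the gate only near the bottom of the stroke
- plunger_top (a point): Centre of the top face of the plunger's round black cap (32 mm diameter, 8 mm thick, on a 12 mm steel stem), 68 mm behind the magazine axis on the housing; 90 mm above the bench when up, 58 mm when down
- blank: The lowest blank in the magazine, the one that will come out: a plain grey resin disc, 50 mm diameter, 10 mm thick, 20 to 40 g, lying flat on the bench. Origin: centre of its underside
- blank_next: The second blank in the magazine, same size, 10 mm higher at the start (two more lie on it); it drops to the bottom once the pusher is back and must stay in the magazine. Origin: centre of its underside
- tray_left: Fixed wooden three-sided job tray on the robot's left (+y), mouth towards the middle of the bench (about -y). Origin: bench level, centre of its inner area, 130 mm deep along its own x and 110 mm wide along its own y. Mouth (no wall, no step) at x = -65 mm, back wall at x = +65 mm. Walls 6 mm thick, 15 mm high; the thin cork floor is flush with the bench
- tray_right: The same tray on the robot's right (-y), mouth towards the middle of the bench (about +y). Same frame: mouth at its own x = -65 mm, back wall at +65 mm
- mate: The partner blank, the same disc 50 x 10 mm, lying flat near the back of one of the two trays (either one); its centre is about 36 mm behind that tray's origin, up to 20 mm to either side. Origin: centre of its underside
- tin: Closed rectangular steel tin, about 36 x 55 x 22 mm high, standing near the back of the other tray. Not to be moved. Origin: centre of its underside
- bottle: Small white bottle, 40 mm diameter, 90 mm high, standing at the back of the bench on the left. Not to be moved. Origin: centre of its underside
- spectacles: Folded black spectacles, about 125 x 25 mm, 45 mm high, at the back of the bench on the right. Not to be moved. Origin: on the bench in the middle of the front frame's lower edge; its own y runs along the frame
Mind the look-alikes: they are no part of the job. Leave any grey or pink look-alike of the tray_right alone.

How it is judged (in metres and radians):
On the way, in this order (a step that is already met when the one before it is completed fails the run):
1. the plunger is pressed down and the lowest blank is out of the gate (value of joint plunger above 0.027 m and x of blank in the frame of dispenser below -0.056 m).
2. the plunger has sprung back up (value of joint plunger below 0.004 m and x of blank in the frame of dispenser below -0.052 m), for 0.1 s.
At the end, for the whole second after the job is handed in: The dispensed blank lies flat and at rest, wholly inside the mouth (its centre at least 25 mm past the mouth line) of the tray that also holds the partner blank, both flat on the bench; the plunger is up again (within 4 mm) and the next blank is still in the magazine (within 15 mm of its axis) (((x of blank in the frame of tray_left between -0.04 and 0.045 m and y of blank in the frame of tray_left between -0.035 and 0.035 m and x of mate in the frame of tray_left between -0.04 and 0.045 m and y of mate in the frame of tray_left between -0.035 and 0.035 m) or (x of blank in the frame of tray_right between -0.04 and 0.045 m and y of blank in the frame of tray_right between -0.035 and 0.035 m and x of mate in the frame of tray_right between -0.04 and 0.045 m and y of mate in the frame of tray_right between -0.035 and 0.035 m)) and height (world z) of each of blank, mate below 0.004 m and angle between blank's own z axis and vertical below 0.1 rad and linear speed of blank below 0.01 m/s and value of joint plunger below 0.004 m and horizontal distance between blank_next and dispenser below 0.015 m); the robot touches nothing.
It fails at once if a second blank is dispensed (horizontal distance between blank_next and dispenser above 0.02 m).
It fails at once if the dispensed blank or its partner is lifted (more than 12 mm off the bench) (height (world z) of any of blank, mate above 0.012 m).
It fails at once if the tin is moved by more than 15 mm (distance of tin from where it was at the start of the episode above 0.015 m).
It fails at once if the bottle is moved by more than 15 mm (distance of bottle from where it was at the start of the episode above 0.015 m).
It fails at once if the spectacles are moved by more than 15 mm (distance of spectacles from where it was at the start of the episode above 0.015 m).
It also fails if it takes over 58 s, if anything falls off the work surface, if the arm or the gripper's body presses on something with over 40 N, if the wrist force passes 120 N, or if a joint passes its speed limit or range.

## Working session

There is one attempt and no reset: what is moved stays moved. The work goes in short steps, each a Python script; the robot and the scene stay as the last script left them, time stands still between calls to the robot, and variables do not carry over. Pictures are saved under pics/ and viewed, at most 10 in all, crops included, and the job is handed in when it is done.

```bash
mkdir -p pics; ls; cat > h.py <<'E'
import numpy as np, cv2
from station import robot, fingers, vision, workorder, recognise
from scipy.spatial.transform import Rotation as R
def cam(name):
    c=vision.calibration(name)
    if 'extrinsics' in c: E=np.array(c['extrinsics'])
    else:
        T=np.eye(4);T[:3,:3]=R.from_euler('xyz',robot.current_eef_rot(),degrees=True).as_matrix();T[:3,3]=robot.current_tool_pos()
        E=np.linalg.inv(T@np.array(c['T_tool_cam']))
    return np.array(c['mtx']),c['k1'],E
def px2w(uv,z,C):
    K,k1,E=C
    d=np.linalg.inv(K)@[uv[0],uv[1],1]; s=d[:2]; u=s.copy()
    for _ in range(20): u=s/(1+k1*(u@u))
    T=np.linalg.inv(E); r=T[:3,:3]@[u[0],-u[1],-1]; o=T[:3,3]
    return o+r*(z-o[2])/r[2]
def w2px(p,C):
    K,k1,E=C
    q=E@np.append(p,1); u=np.array([q[0],-q[1]])/-q[2]; u=u*(1+k1*(u@u))
    return (K@np.append(u,1))[:2]
def save(im,n): cv2.imwrite('pics/'+n,im[:,:,::-1])
E
python3 - <<'E'
from h import *
a=vision.grab_frame('scene');b=vision.grab_frame('side')
save(np.vstack([a,b])[:, :],'a0.png') if 0 else save(np.hstack([a,b])[:, :],'full.png')
save(a,'a.png');save(b,'b.png')
for n in('scene','side'):
    C=cam(n);print(n,np.linalg.inv(C[2])[:3,3].round(3))
    for l in('dispenser','plunger_top','tray_left','tray_right','mate','tin','bottle','spectacles','blank'):
        for d in recognise(l,n)[:3]:print(l,round(d['p'],2),np.round(d['rect']),px2w(d['rect'][:2],0,C).round(3))
E
```

```text
pics
scene [1.096 0.347 0.789]
dispenser 0.9 [240. 251.  57.  65.] [ 0.609 -0.046  0.   ]
plunger_top 0.64 [201. 192.  68.  48.] [ 0.51  -0.261  0.   ]
plunger_top 0.46 [232. 241.  18.  15.] [ 0.597 -0.083  0.   ]
plunger_top 0.4 [384. 290.  27.  20.] [0.506 0.275 0.   ]
tray_left 0.97 [368. 286.  78.  70.] [0.515 0.242 0.   ]
tray_right 0.86 [267. 170.  63.  44.] [ 0.323 -0.169  0.   ]
tray_right 0.8 [143. 162.  64.  42.] [ 0.518 -0.485  0.   ]
tray_right 0.74 [356. 210.  71.  51.] [0.318 0.114 0.   ]
mate 0.69 [380. 291.  24.  24.] [0.513 0.268 0.   ]
mate 0.57 [233. 243.  14.  19.] [ 0.6   -0.075  0.   ]
mate 0.2 [368. 288.  76.  72.] [0.522 0.244 0.   ]
tin 0.74 [185. 189.  20.  21.] [ 0.529 -0.303  0.   ]
bottle 0.91 [325. 323.  24.  34.] [0.653 0.21  0.   ]
spectacles 0.68 [152. 232.  29.  32.] [ 0.695 -0.26   0.   ]
spectacles 0.35 [243. 247.  57.  65.] [ 0.595 -0.05   0.   ]
blank 0.33 [241. 250.  59.  62.] [ 0.606 -0.047  0.   ]
blank 0.17 [234. 243.  14.  18.] [ 0.598 -0.074  0.   ]
side [ 0.219 -0.868  0.736]
dispenser 0.84 [298. 182.  51.  38.] [ 0.634 -0.006  0.   ]
dispenser 0.57 [298. 253.  72.  58.] [ 0.52  -0.264  0.   ]
plunger_top 0.57 [309. 169.   8.  14.] [0.692 0.041 0.   ]
tray_left 0.71 [236. 146.  49.  34.] [0.523 0.247 0.   ]
tray_left 0.59 [297. 251.  71.  55.] [ 0.52  -0.257  0.   ]
tray_right 0.97 [347. 328.  81.  75.] [ 0.529 -0.489  0.   ]
tray_right 0.79 [209. 249.  55.  50.] [ 0.321 -0.169 -0.   ]
tray_right 0.72 [188. 183.  48.  35.] [0.331 0.113 0.   ]
mate 0.44 [231. 145.  14.  10.] [0.512 0.262 0.   ]
tin 0.56 [311. 260.  26.  21.] [ 0.539 -0.293  0.   ]
bottle 0.62 [284. 132.  14.  29.] [0.704 0.27  0.   ]
spectacles 0.53 [367. 220.  20.  40.] [ 0.736 -0.225  0.   ]
```

```bash
python3 - <<'E'
from h import *
a=cv2.imread('pics/a.png')[140:350,100:420];cv2.imwrite('pics/a2.png',cv2.resize(a,None,fx=2.5,fy=2.5,interpolation=2))
a=cv2.imread('pics/b.png')[110:310,170:400];cv2.imwrite('pics/b2.png',cv2.resize(a,None,fx=3,fy=3,interpolation=2))
E
```

```text
(no output)
```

View pics/a2.png

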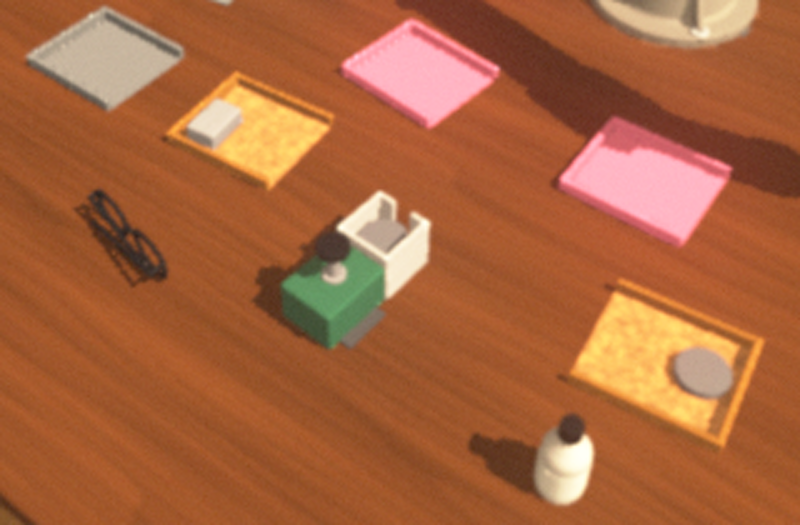

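View pics/b2.png

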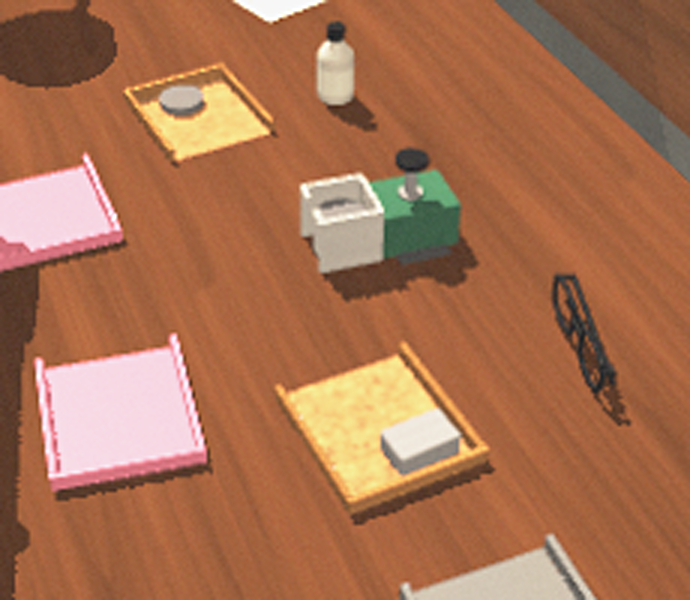

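The scene view shows the partner blank at crop (702,373), in the left wooden tray; the tin is in the right one. The plunger cap is at about (333,243) and the magazine at about (385,230). Next I compute their positions.

```bash
python3 - <<'E'
from h import *
A=cam('scene');B=cam('side')
fa=lambda u,v,z:px2w((u/2.5+100,v/2.5+140),z,A)[:2].round(4)
fb=lambda u,v,z:px2w((u/3+170,v/3+110),z,B)[:2].round(4)
print('plunger',fa(333,243,.09),fb(412,157,.09))
print('mag a',[fa(*p,.058) for p in((380,193),(431,236),(338,230),(387,264))])
print('mag b',[fb(*p,.058) for p in((302,184),(367,175),(384,206),(317,215))])
print('hous a',[fa(*p,.048) for p in((283,288),(329,314),(384,265))])
print('hous b',[fb(*p,.048) for p in((458,206),(442,174),(384,215))])
print('tray a mouthx2,back x2',[fa(*p,.015) for p in((622,281),(568,377),(762,341),(722,440))])
print('tray b mouthx2,back x2',[fb(*p,.015) for p in((178,158),(272,123),(126,90),(222,65))])
print('mate',fa(703,371,.01),fb(182,98,.01), 'bottle',fa(562,490,0),fb(337,97,0))
E
```

```text
plunger [ 0.6437 -0.0377] [ 0.6438 -0.0409]
mag a [array([ 0.5466, -0.0581]), array([0.562 , 0.0122]), array([ 0.6078, -0.0614]), array([ 0.6132, -0.0008])]
mag b [array([ 0.5508, -0.0014]), array([ 0.6128, -0.0109]), array([ 0.6078, -0.061 ]), array([ 0.5461, -0.0507])]
hous a [array([ 0.6844, -0.0641]), array([ 0.6821, -0.0132]), array([ 0.6092, -0.0071])]
hous b [array([ 0.6771, -0.0746]), array([ 0.6859, -0.0236]), array([ 0.6079, -0.0616])]
tray a mouthx2,back x2 [array([0.4688, 0.168 ]), array([0.5918, 0.1786]), array([0.4551, 0.2986]), array([0.5688, 0.3093])]
tray b mouthx2,back x2 [array([0.4703, 0.1436]), array([0.5822, 0.1682]), array([0.4546, 0.2929]), array([0.5708, 0.3032])]
mate [0.5122 0.269 ] [0.5097 0.2606] bottle [0.6784 0.2232] [0.6755 0.212 ]
```

```bash
python3 - <<'E'
from h import *
print(robot.current_time_s(),robot.current_eef_rot(),robot.tip_reach)
O=[180,0,-90]
for p in([.644,-.039,.13],[.509,-.1,.05],[.523,.2,.02]):
    for y in(-90,90): print(y,robot.inverse_kinematics(p,[180,0,y]))
fingers.gripper_to(0.0)
robot.move_to([.644,-.039,.15],O)
print(robot.current_time_s())
robot.line_to([.644,-.039,.112],velocity=.08)
f=robot.line_to([.644,-.039,.017+.056],velocity=.04,f_stop=18)
print(f,robot.current_tool_pos(),robot.current_contact_force())
robot.pause(.2)
vision.grab_frame('side')
robot.line_to([.644,-.039,.15],velocity=.08)
robot.line_to([.644,-.12,.2],velocity=.2)
b=vision.grab_frame('side');save(b,'b3.png')
a=vision.grab_frame('scene');save(a,'a3.png')
A=cam('scene');B=cam('side')
for n,C in(('side',B),('scene',A)):
    for d in recognise('blank',n):print(n,round(d['p'],2),np.round(d['rect'],1),px2w(d['rect'][:2],0.005,C).round(3))
print('exp',w2px([.509,-.021,.005],A),w2px([.509,-.021,.005],B),robot.current_time_s())
x=a[140:350,100:420];save(cv2.resize(x,None,fx=2.5,fy=2.5,interpolation=2),'a4.png')
E
```

```text
1.0 [1.79997184e+02 1.76693789e-03 1.61049246e+02] 0.017
-90 [ -33.21032411   45.22205296   64.33212211   78.80445525  -40.44145488
   80.51076647 -149.51705322]
90 [-26.40396532  38.55436047  48.12933448  78.52897972 -28.65986698
  75.39446546  22.54716369]
-90 [ -35.86534407   36.94500283   64.5481622   105.57619392  -37.76676526
   62.39200008 -136.88991704]
90 [-31.56441358  32.62440948  56.42977994 105.45605897 -31.5252277
  59.21708099  37.62721749]
-90 [-21.85321422  29.18642822  -1.1105307   98.89127905   0.68788236
  51.92887938 156.753034  ]
90 [-44.32841227  31.65093658  29.96155889  99.81403184 -18.99496233
  53.62540573  -6.65221839]
4.35
False [ 0.64425768 -0.03913542  0.073375  ] [ 0.2394233  -0.12704239 -0.46076923]
exp [272.69292653 229.29531553] [259.56126933 193.60268575] 8.2917
```

View pics/a4.png

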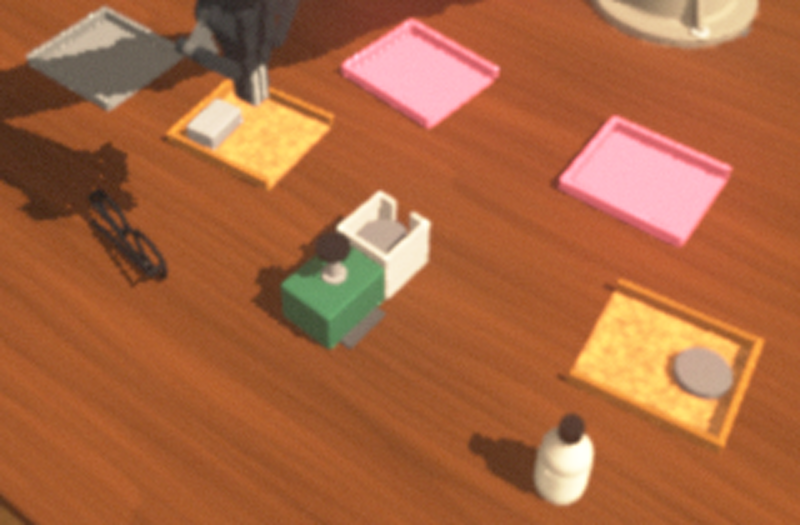

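The arm reached full depth with no force and no blank came out, so it missed the plunger. I'll check the projected tool tip (seen at crop (258,100)) against its reported position.

```bash
python3 - <<'E'
from h import *
A=cam('scene');B=cam('side')
t=np.array(robot.current_tool_pos());print(t,robot.current_finger_gap(),robot.current_eef_rot())
t[2]-=.017
print(w2px(t,A),'seen',258/2.5+100,100/2.5+140,w2px(t,B))
print(w2px([0,0,0],A),w2px([0,0,0],B))
b=cv2.imread('pics/b3.png')[60:310,170:430];cv2.imwrite('pics/b4.png',cv2.resize(b,None,fx=2.3,fy=2.3,interpolation=2))
E
```

```text
[ 0.64413387 -0.11737904  0.19868586] 5.1592903628220146e-05 [ 1.79896253e+02  9.19082310e-02 -8.98144078e+01]
[202.55934512 192.21737178] seen 203.2 180.0 [322.39132059 148.29377591]
[367.89483939 137.60140199] [ 74.02005969 236.33839245]
```

View pics/b4.png

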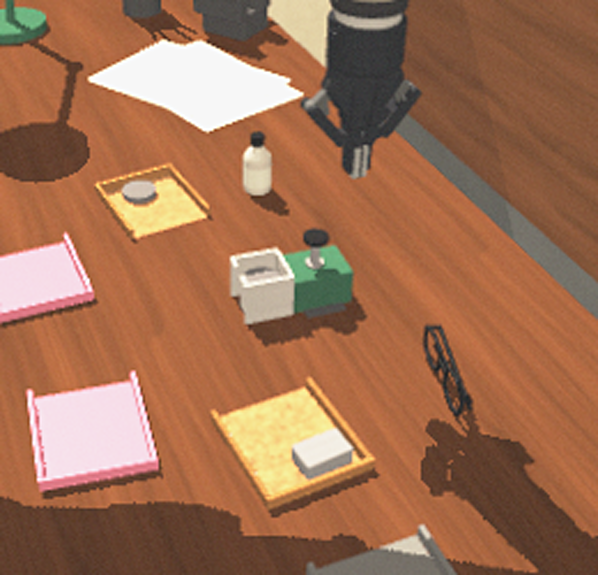

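```bash
python3 - <<'E'
from h import *
from scipy.optimize import least_squares as L
A=cam('scene');B=cam('side')
def tri(a,b): 
    s=L(lambda p:np.r_[w2px(p,A)-a,w2px(p,B)-b],[.64,-.05,.1]);return s.x.round(4),s.fun.round(1)
print('tip',tri((203.2,181),(325.7,135.7)))
print('cap',tri((333/2.5+100,243/2.5+140),(412/3+170,157/3+110)))
print('bottle cap', tri((571/2.5+100,418/2.5+140),(337/3+170,26/3+110)))
print('mate', tri((703/2.5+100,371/2.5+140),(182/3+170,98/3+110)))
E
```

```text
tip (array([ 0.6473, -0.1135,  0.2166]), array([-1.6,  0.6, -1.9, -0.5]))
cap (array([ 0.6437, -0.0386,  0.089 ]), array([-0.3,  0.1, -0.4, -0.1]))
bottle cap (array([0.6726, 0.214 , 0.0908]), array([-0.5,  0.3, -0.8, -0.4]))
mate (array([0.5103, 0.2684, 0.0063]), array([-0.3,  0.2, -0.4, -0.3]))
```

Both cameras put the fingertip about 35 mm higher than the reported z implies, so I'll find the cap by contact and press relative to that.

```bash
python3 - <<'E'
from h import *
O=[180,0,-90]; p=[.644,-.039]
robot.line_to(p+[.15],O,velocity=.2)
robot.line_to(p+[.09],velocity=.1)
f=robot.line_to(p+[.045],velocity=.025,f_stop=2.5)
c=robot.current_tool_pos();print('contact',f,c,robot.current_contact_force())
if f:
    g=robot.line_to([*p,c[2]-.036],velocity=.05,f_stop=15)
    robot.pause(.2)
    print('bottom',g,robot.current_tool_pos(),robot.current_contact_force(),robot.current_time_s())
    b=vision.grab_frame('side');save(b,'b5.png')
    print([(round(d['p'],2),px2w(d['rect'][:2],.005,cam('side')).round(3)) for d in recognise('blank','side')])
    save(cv2.resize(b[110:310,170:400],None,fx=3,fy=3),'b6.png')
E
```

```text
contact True [ 0.64394314 -0.0389374   0.06827544] [0.36356622 0.03806747 2.81945004]
bottom True [ 0.64400788 -0.03894775  0.03804711] [-0.72029558  1.69174977  5.51351059] 11.4667
[(0.74, array([ 0.505, -0.032,  0.005]))]
```

View pics/b6.png

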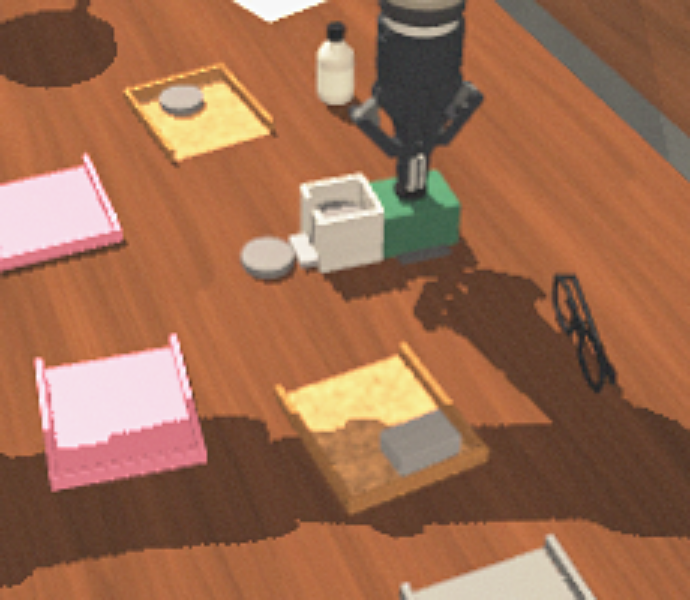

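The side view shows the blank out of the gate at crop (268,256), with the pusher just behind it. I'll press slightly further to be sure of the bottom, then release and measure where the blank lies.

```bash
python3 - <<'E'
from h import *
p=[.644,-.039]
print(robot.line_to(p+[.033],velocity=.02,f_stop=15),robot.current_tool_pos(),robot.current_contact_force())
robot.line_to(p+[.12],velocity=.12)
robot.line_to([.644,-.15,.15],velocity=.25)
for n in('side','scene'):
    im=vision.grab_frame(n);C=cam(n);save(im,n+'7.png')
    for l in('blank','mate'): print(n,l,[(round(d['p'],2),np.round(d['rect'],1),px2w(d['rect'][:2],.005,C).round(3)) for d in recognise(l,n)])
print(robot.current_time_s())
x=im[140:350,100:420];save(cv2.resize(x,None,fx=2.5,fy=2.5,interpolation=2),'a8.png')
E
```

```text
True [ 0.6439705  -0.03891843  0.0383014 ] [-0.88169502 -0.02127122  5.90161671]
side blank [(0.45, array([259.4, 196.8,  15.6,  11.6]), array([ 0.504, -0.034,  0.005]))]
side mate [(0.66, array([365.3, 221.8,  15.6,  40.3]), array([ 0.725, -0.233,  0.005]))]
scene blank [(0.57, array([270.5, 227.2,  19.7,  14.9]), array([ 0.507, -0.029,  0.005]))]
scene mate [(0.81, array([383.3, 290.7,  24.6,  22.4]), array([0.511, 0.275, 0.005]))]
13.525
```

View pics/a8.png

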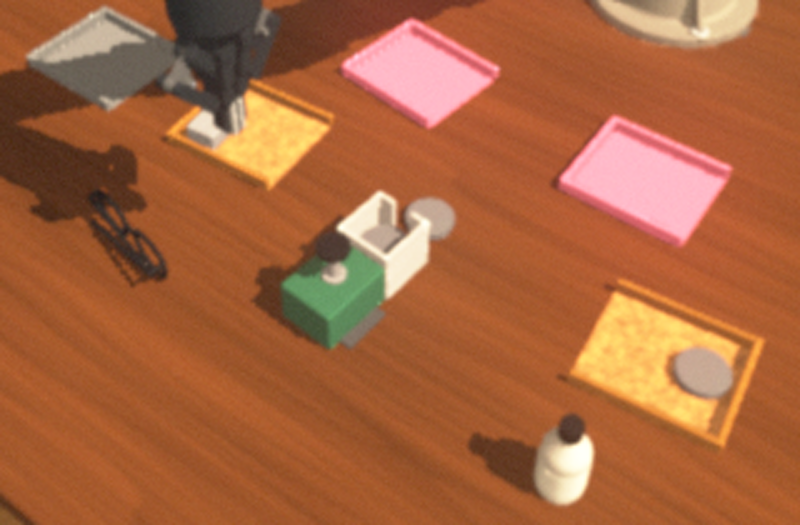

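The plunger is up and a single blank lies at crop (430,217), about (0.505,-0.029). I'll set a narrow finger gap, lower the fingers behind it, find the bench by touch, and push.

```bash
python3 - <<'E'
from h import *
fingers.gripper_to(.28)
robot.move_to([.504,-.11,.08],[180,0,-90])
robot.line_to([.504,-.11,.01],velocity=.12)
f=robot.line_to([.504,-.11,-.03],velocity=.02,f_stop=4)
c=robot.current_tool_pos();print(f,c,robot.current_finger_gap(),robot.current_time_s())
z=c[2]+.003
robot.line_to([.504,-.11,z],velocity=.03)
q=robot.inverse_kinematics([.523,.184,z],[180,0,-90]);print(q,robot.current_joint_positions())
try:
    g=robot.line_to([.518,.10,z],velocity=.07,f_stop=12);print(g,robot.current_tool_pos(),robot.current_contact_force())
except robot.PlanningError as e: print('PE',e)
im=vision.grab_frame('scene');C=cam('scene')
for l in('blank',): print([(round(d['p'],2),px2w(d['rect'][:2],.005,C).round(3)) for d in recognise(l,'scene')])
print(robot.current_time_s())
save(cv2.resize(im[140:350,100:420],None,fx=2.5,fy=2.5,interpolation=2),'a9.png')
E
```

```text
True [ 0.503955   -0.10999167 -0.02007165] 0.28190494729713866 16.6833
[ -61.39930973   46.44918481   60.68147826  102.86338104  -46.83486243
   60.04141001 -162.55054542] [ -31.78269737   42.42429976   60.35735602  108.9057197   -44.7356356
   56.37850918 -130.57638403]
True [ 0.50603374 -0.07540531 -0.01711291] [ 0.17342443 -2.20869537  0.18156287]
[(0.78, array([ 0.512, -0.026,  0.005])), (0.41, array([0.522, 0.24 , 0.005])), (0.41, array([ 0.532, -0.301,  0.005]))]
18.1
```

View pics/a9.png

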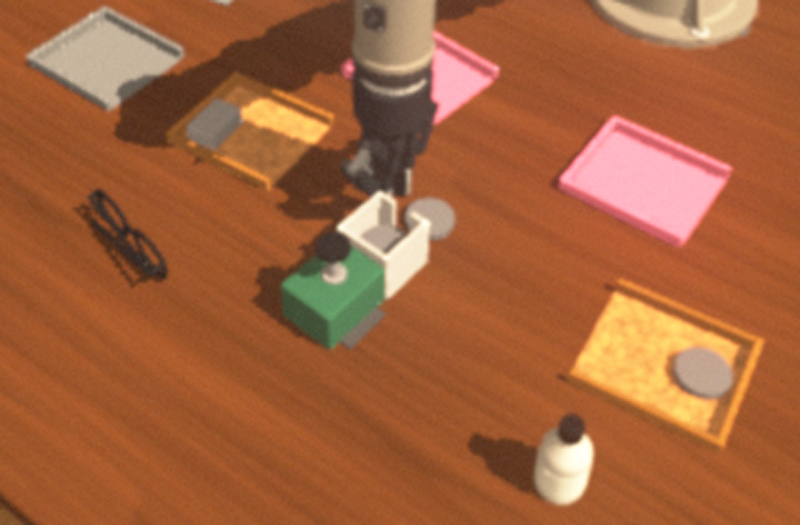

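The push stopped on 12 N before reaching the blank. The wide knuckles, which lie along world x, met the magazine's top corner. I'll back off, turn the tool 90° so the knuckles lie along the push direction, and push with the flat side of the closed fingers.

```bash
python3 - <<'E'
from h import *
robot.line_to([.504,-.10,-.017],velocity=.1)
robot.line_to([.504,-.11,.08],velocity=.2)
fingers.gripper_to(0)
best=None
q0=np.array(robot.current_joint_positions())
for y in(0,180):
    q=robot.inverse_kinematics([.505,-.11,.08],[180,0,y]);print(y,q)
    if q is not None and (best is None or np.abs(q-q0).max()<best[0]): best=(np.abs(q-q0).max(),y)
y=best[1];O=[180,0,y]
robot.move_to([.506,-.11,.08],O)
robot.line_to([.506,-.11,0],velocity=.15)
f=robot.line_to([.506,-.11,-.0175],velocity=.03,f_stop=4);c=robot.current_tool_pos();print(f,c)
z=c[2]+(.003 if f else 0)
if f: robot.line_to([.506,-.11,z],velocity=.03)
g=robot.line_to([.506,.03,z],velocity=.07,f_stop=12);print(g,robot.current_tool_pos(),robot.current_contact_force())
im=vision.grab_frame('scene');C=cam('scene')
print([(round(d['p'],2),px2w(d['rect'][:2],.005,C).round(3)) for d in recognise('blank','scene')])
print(robot.current_time_s())
save(cv2.resize(im[140:350,100:420],None,fx=2.5,fy=2.5,interpolation=2),'a10.png')
E
```

```text
0 [-23.86428665  25.45479448  45.29673858 103.74464983 -20.77533441
  59.45542313 -60.57654746]
180 [ 54.19040007  34.22885735 -61.64229643 100.89795304  33.02947907
  65.24938532  72.10078835]
False [ 0.50603936 -0.11008988 -0.01750849]
False [ 0.50595862  0.02967486 -0.01750312] [-0.31134169 -0.22188516  0.81026311]
[(0.8, array([0.505, 0.063, 0.005])), (0.42, array([ 0.537, -0.293,  0.005]))]
24.3667
```

View pics/a10.png

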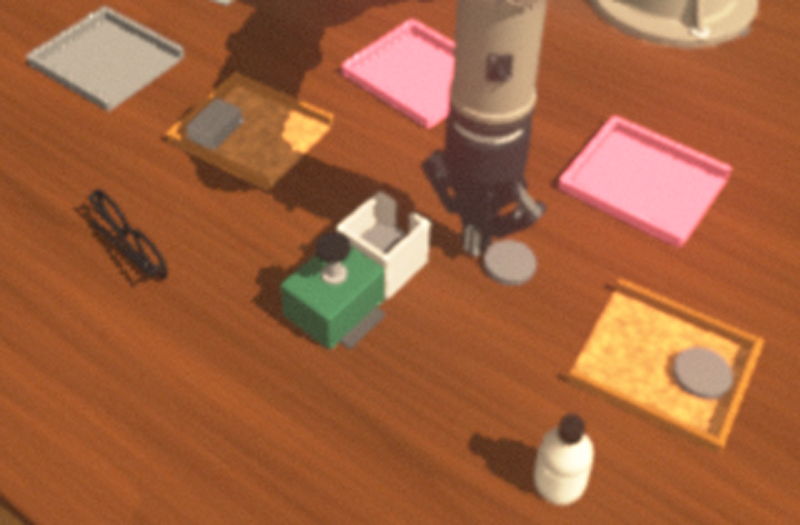

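The flat push works: the blank is at crop (510,262), about (0.506,0.065). I'll push on into the tray, steering slightly towards +x.

```bash
python3 - <<'E'
from h import *
O=[180,0,-5];z=-.0175
robot.line_to([.506,.015,z],velocity=.1)
robot.line_to([.506,.015,z],O,velocity=.1)
g=robot.line_to([.519,.174,z],O,velocity=.07,f_stop=12);print(g,robot.current_tool_pos(),robot.current_contact_force())
robot.line_to([.516,.13,z],velocity=.1)
robot.line_to([.516,.06,.15],velocity=.25)
for n in('scene','side'):
    im=vision.grab_frame(n);C=cam(n)
    if n=='scene':sv=im
    print([(round(d['p'],2),px2w(d['rect'][:2],.005,C).round(3)) for d in recognise('blank',n)])
print(robot.current_time_s())
save(cv2.resize(sv[200:350,220:420],None,fx=4,fy=4,interpolation=2),'a11.png')
E
```

```text
False [ 0.51898272  0.17364431 -0.01748645] [ 1.35840574 -0.09455213  0.00356735]
[(0.66, array([0.507, 0.204, 0.005]))]
[(0.64, array([ 0.538, -0.293,  0.005]))]
29.0083
```

View pics/a11.png

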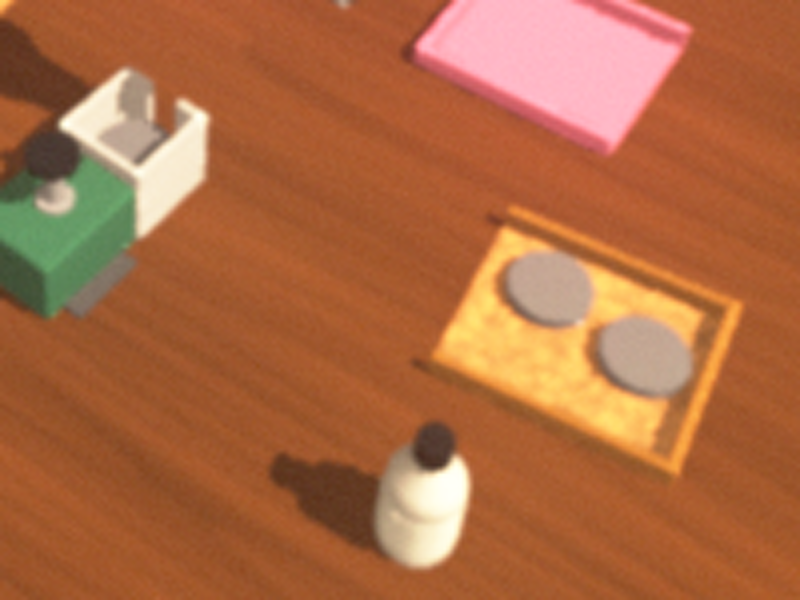

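The blank is inside the left tray, at crop (549,287), with the partner at (645,356). The plunger is up and the magazine still holds its blanks. I'll check the margins in the tray frame from this same image.

```bash
python3 - <<'E'
from h import *
A=cam('scene');g=lambda u,v,z:px2w((u/4+220-.4,v/4+200-.4),z,A)[:2]
m1,m2,b1,b2=[g(*p,.015) for p in((512,207),(430,358),(742,303),(677,470))]
print(m1.round(3),m2.round(3),b1.round(3),b2.round(3))
ux=(b1+b2-m1-m2);ux/=np.linalg.norm(ux);uy=np.array([-ux[1],ux[0]])
# outer corners: depth 136, mouth at -65
cen=(m1+m2+b1+b2)/4-ux*.003
# image brightness-based disc tops (z=.010)
for n,p in(('blank',(549,285)),('mate',(645,354))):
    d=g(*p,.009)-cen;print(n,g(*p,.009).round(4),(d@ux).round(4),(d@uy).round(4))
print(np.degrees(np.arctan2(ux[1],ux[0])),cen,np.linalg.norm(b1+b2-m1-m2)/2,np.linalg.norm(m1-m2),np.linalg.norm(b1-b2))
E
```

```text
[0.468 0.164] [0.588 0.176] [0.452 0.298] [0.571 0.31 ]
blank [0.5009 0.2055] -0.0262 0.0225
mate [0.5112 0.268 ] 0.0346 0.0047
96.96643013605139 [0.52009774 0.23428804] 0.13487388820193075 0.1210004924593733 0.11973286829979296
```

```bash
python3 -c "
from h import *
print(workorder.close_job(),robot.current_time_s())"
```

```text
the job is handed in; nothing more can be done
the job is handed in; nothing more can be done
```

I pressed the plunger once; one blank came out, and I pushed it wholly inside the left tray beside the partner blank, about 12 mm or more inside each limit by the camera, then handed the job in (no verdict came back).

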